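Set the router lift three turns above its zero

ROBOT

A 6-joint arm with a two-finger parallel gripper is mounted at the origin on the work surface. World frame = base frame: x ahead of the robot, y to its left, z up, the work surface at z = 0. Lengths are in m, angles in rad, forces in N, time in s.
With the tool pointing down it reaches from about 0.375 to 0.75 m from the base axis. Payload 9 kg.
Tool frame: the origin (TCP) lies at the very end of the fingers, on their centre line; the grasp point (between the pads) lies 19 mm behind it; z points along the fingers, y is the direction in which the jaws open and shut (so a half turn about z gives the same grasp; the last joint's range is limited). The gripper opens to 85 mm and grips with 20 to 120 N. Pads are 22 mm wide; open, the fingers measure 114 mm over their backs; the gripper's body (76 mm by 85 mm) begins 54 mm behind the grasp point. The pads swing forward as they close: fully open they stand 13 mm farther back than shut.
Start: joints at [1.068, 0.104, 0.097, 1.564, 0, 1.353], TCP at [0.169, 0.576, 0.231] pointing down, gripper open.
Joint ranges: [-2.99, 2.99], [-0.84, 1.86], [-1.1, 1.16], [-1.84, 2.11], [-1.51, 1.56], [-3.14, 3.14]. Speed limits (rad/s): [2.22, 2.22, 2.57, 3.14, 3.14, 3.14].

INTERFACE

Orientations are given as a rotation vector (axis times angle).
In Python, from station import monitor, optics, r, models gives the robot as it stands. The module is installed in compiled form; this text tells all that it offers.
- The arm moves only by the tool servo_tool, never from a script. Its argument "increments" is a list of rows, each an object of numbers: "dx", "dy", "dz": the shift along the tool's x, y, z in cm; "wx", "wy", "wz": the turn, a rotation vector about the tool's x, y, z in degrees; "grip": the closure, from 0 (fully open) to 1 (shut). In form: [{"dx": .., "dy": .., "dz": .., "wx": .., "wy": .., "wz": .., "grip": ..}, ...]. A call has 1 to 12 rows; each row is the pose to reach, as a shift and turn from the pose measured when the call began, along the tool's axes at that moment; what a row does not reach only later rows make up. A row lasts 1/12 s, in which the tool goes at most 41.7 mm and 7.16 degrees, less where a joint would pass 70% of its speed; a pose out of reach is approached as far as the arm can. A call with a gripper value outside its range is refused whole. The fingers move at their own pace and stop on an object; "squeeze" is the grip in N (left out, the last holds). Time passes only in rows, so rows that repeat a pose let the fingers close. It gives the time, the measured TCP pose, the force and the opening at its end, in the units of the state.
- monitor.get_obs(): the state, without advancing time (a new reading comes with each control period).
- optics.get_image(name): name is "scene" or "top"; returns a dict with "pixels" (420x560x3 uint8, blue, green, red), "K" (3x3 intrinsics, pixels), "camera_from_world" (4x4, takes a point from world to camera coordinates). Camera axes: x right, y up, looking along -z (the intrinsics and any distortion apply to the point x, -y, -z); pixel columns grow to the right and rows downward; lengths in m; the calibration is good to about 2 mm. A picture is of the moment at which its call begins. There is no depth.
- r.finish_job(): hands the job in, once; it reports no verdict.
Trained networks look in a picture, given as the dict that the camera call returned (one of the last four; its "shot" number tells which), for a name from the list of things; names that differ only in an ending like _2 or _b are one class to them, and where a whole thing is asked for, a point or a joint stands for the part that bears it (a point fixed in the world has none). Each returns a list of dicts, best first, with "p" (0 to 1); they miss things now and then, are a little off and sometimes report something else, mostly with a low value. They report only what shows in the picture. A call takes as long as a camera call.
- models.look_for(label, picture): "centre" ([column, row] as shares, 0 to 1, of the picture: columns of its width, rows of its height, amid what is visible of it).
- models.cut_out(label, picture): "mask" (420x560 bool, what is visible of it) and "centre" ([column, row] as shares, 0 to 1, of the picture: columns of its width, rows of its height, amid what is visible of it).
- models.mark_of(label, picture): "centre" ([column, row] as shares, 0 to 1, of the picture: columns of its width, rows of its height: a listed point, or the origin of a listed thing).
The state is a dict: "time": time; "joints": joint angles; "dq": joint speeds; "tau": joint torques, N m; "tcp_pos": TCP position; "ee_rot": TCP orientation; "contact_force": force on the tool from outside, world axes, zero at the start; "moment": the same for the moment, N m; "grip_width": finger opening in m.
Only numpy, scipy, OpenCV 4.12 (cv2) and the standard library are available. Lean on these libraries where they do the work, as an engineer would, in place of code of your own. Each camera call takes 0.05 s, during which the arm holds its last target. There are 200 camera calls.

TASK

Set the cutter height on the router lift: wind its crank anticlockwise (seen from above) until you feel it come up against the bottom stop, then wind it clockwise; the first time the arm comes over the collar's pointer counts as nought, and from there crank exactly three more full turns. Leave the arm lying over the pointer, let go, and leave the things lying around on the bench where they are.

Things in the scene. Friction and masses are not known exactly. Their poses are not given: they have to be found in the camera images.
- router_plate: Fixed aluminium router plate, 12 mm thick, on the bench. Origin: on the crank's axis at bench height, z up. In its frame it spans x -85 to 275, y -100 to 240 mm; a wooden fence up to 62 mm above the bench stands at x 213 to 271 mm; the cutter is at x 170, y 105 mm. At the start the crank is a quarter to 1.1 turns above its bottom stop; where the arm points at the stop is unknown and must be felt.
- crank: Steel crank with a vertical axis. Origin on the axis at bench height; x runs along the arm to the knob, z up. Arm: flat bar 22 mm wide, top 45 mm above the bench, from 20 mm behind to 78 mm beyond the axis. Clockwise from above winds the cutter up, anticlockwise down to a rigid bottom stop. Turning takes an even 0.2 N m or so (3 N at the knob) until the stop. It stays where it is left.
- knob_center (a point): Centre (half-way up) of the crank's upright black knob, a smooth round grip 27 mm in diameter and 60 mm tall (46 to 106 mm above the bench), 65 mm from the crank's axis. The knob spins freely on its own pin, so a gripper holding it can keep its orientation while it goes round.
- pointer (a point): Point on the dark steel collar fixed to the plate round the crank's foot: on its pointer, 65 mm from the crank's axis, 20 mm above the bench, straight below the knob when the arm lies over the pointer. The pointer is a rib 8 mm wide ending in an arrow tip 99 mm from the axis; it clears the arm by 16 mm. From the bottom stop it is 60 to 240 degrees clockwise, different each time.
- cutter_tip (a point): Centre of the top of the steel straight cutter that stands in the opening of the plate. It rises only 2 mm for each full clockwise turn, so its height is no good gauge for the angle.
- jar: Closed glass jar, 76 mm in diameter, 95 mm high; origin at the centre of its underside. Leave alone.
- hammer: Hammer lying on the bench. Leave alone.
- offcut: Pine test piece, 160 x 70 x 24 mm, lying on the plate; origin at the centre of its underside. Leave alone.

How it is judged:
By the outcome, as a careful person would: the job done as asked, in the order asked, and still so for the second after the job is handed in, with the robot touching nothing.
It also fails if it takes over 70 s, if anything falls off the work surface, if the arm or the gripper's body presses on something with over 40 N, if the wrist force passes 120 N, or if a joint passes its speed limit or range.

## Working session

There is one attempt and no reset: what is moved stays moved. The work goes in short steps, Python scripts to look and compute and a tool call to move; the robot and the scene stay as the last step left them, time stands still between calls to the robot, and variables do not carry over. Pictures are saved under pics/ and viewed, about 8 in all and at most 12, crops included, and the job is handed in when it is done.

Besides the shell and the picture viewer there is one more tool, called after ">>>" as a command line: name --argument value ..., lists and objects as JSON in quotes. servo_tool: Moves the arm, as the interface text tells. Its arguments: {"type":"object","properties":{"increments":{"type":"array","items":{"type":"object","properties":{"dx":{"type":"number"},"dy":{"type":"number"},"dz":{"type":"number"},"wx":{"type":"number"},"wy":{"type":"number"},"wz":{"type":"number"},"grip":{"type":"number"}}}},"squeeze":{"type":"number"}},"required":["increments"]}

```bash
mkdir -p pics; cat > h.py <<'E'
import numpy as np, cv2
from station import monitor, optics, r, models
from scipy.spatial.transform import Rotation as R
def ray(im,c):
    K=im["K"];T=im["camera_from_world"];u,v=c[0]*560,c[1]*420
    d=np.linalg.inv(K)@[u,v,1];d=np.array([d[0],-d[1],-d[2]])
    return -T[:3,:3].T@T[:3,3],T[:3,:3].T@d
def atz(im,c,z):
    o,d=ray(im,c);return o+d*(z-o[2])/d[2]
def proj(im,p):
    q=im["camera_from_world"]@np.r_[p,1];q=im["K"]@[q[0],-q[1],-q[2]];return q[:2]/q[2]
E
python3 - <<'E'
from h import *
o=monitor.get_obs();print(o)
for n in("scene","top"):
    im=optics.get_image(n);cv2.imwrite(f"pics/{n}0.png",im["pixels"]);print(n,[k for k in im])
    for l,z in(("knob_center",.076),("pointer",.02),("crank",0),("router_plate",0),("cutter_tip",.03),("jar",0),("hammer",0),("offcut",.012)):
        for m in models.mark_of(l,im)[:2]:
            c=m["centre"];print(l,round(m["p"],2),np.round(np.array(c)*[560,420],1),np.round(atz(im,c,z),4))
E
```

```text
{'time': 0.0, 'joints': array([1.06829175e+00, 1.04724967e-01, 9.65288595e-02, 1.56390177e+00,
       1.32235395e-05, 1.35304699e+00]), 'dq': array([-0.000208  ,  0.00154406,  0.00142949, -0.00163983,  0.00047987,
       -0.00243298]), 'tau': array([-2.56646999e-04, -5.56937170e+01,  5.03642106e+01,  1.73668616e-02,
       -3.67171588e-04,  1.38432719e-05]), 'tcp_pos': array([0.16841551, 0.57555475, 0.23054009]), 'ee_rot': array([-4.45715907e-01, -3.10933735e+00,  1.90572192e-03]), 'contact_force': array([-0.63604804,  0.24557117,  0.97632099]), 'moment': array([-0.03327084, -0.02319198, -0.00758278]), 'grip_width': 0.08527355534933123}
scene ['pixels', 'K', 'camera_from_world', 'shot']
knob_center 0.46 [252.7 164.4] [ 0.5494 -0.145   0.076 ]
pointer 0.68 [287.7 186.3] [ 0.4705 -0.0734  0.02  ]
crank 0.76 [270.2 193.5] [ 0.5198 -0.0888  0.    ]
router_plate 0.71 [266.4 197. ] [ 0.5382 -0.0759  0.    ]
cutter_tip 0.23 [360.8 245. ] [0.4499 0.2651 0.03  ]
jar 0.57 [360.1 243.7] [0.4227 0.2283 0.    ]
hammer 0.6 [212.6 169.1] [ 0.6202 -0.3049  0.    ]
offcut 0.6 [313.9 216.9] [0.4759 0.0889 0.012 ]
top ['pixels', 'K', 'camera_from_world', 'shot']
knob_center 0.54 [379.8 228.9] [ 0.5492 -0.1641  0.076 ]
pointer 0.65 [337.  258.1] [ 0.469  -0.0505  0.02  ]
crank 0.62 [348.5 235.8] [ 0.5361 -0.0895  0.    ]
crank 0.32 [374.5 228.9] [ 0.5573 -0.1687  0.    ]
router_plate 0.69 [349.3 234.5] [ 0.5401 -0.0922  0.    ]
cutter_tip 0.38 [296.3 196.6] [0.6487 0.0685 0.03  ]
jar 0.84 [235.4 268.5] [0.4385 0.246  0.    ]
hammer 0.61 [410.3 210.7] [ 0.6134 -0.2803  0.    ]
hammer 0.5 [376.3 230.9] [ 0.5512 -0.174   0.    ]
offcut 0.65 [291.7 258.2] [0.4685 0.0814 0.012 ]
```

```bash
python3 - <<'E'
import cv2,numpy as np
a=cv2.imread("pics/scene0.png");b=cv2.imread("pics/top0.png")
c=cv2.resize(b[180:300,270:430],(800,600),interpolation=cv2.INTER_CUBIC);cv2.imwrite("pics/topc.png",c)
E
```

```text
(no output)
```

View pics/scene0.png

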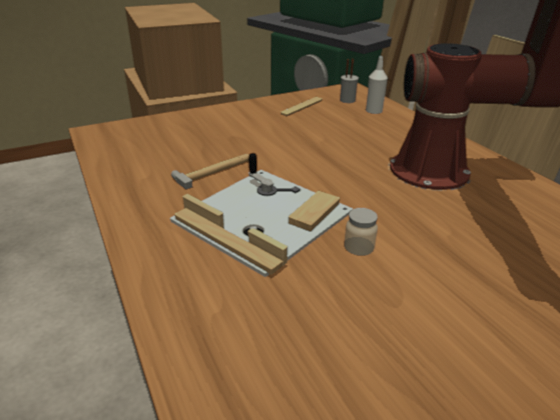

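View pics/topc.png

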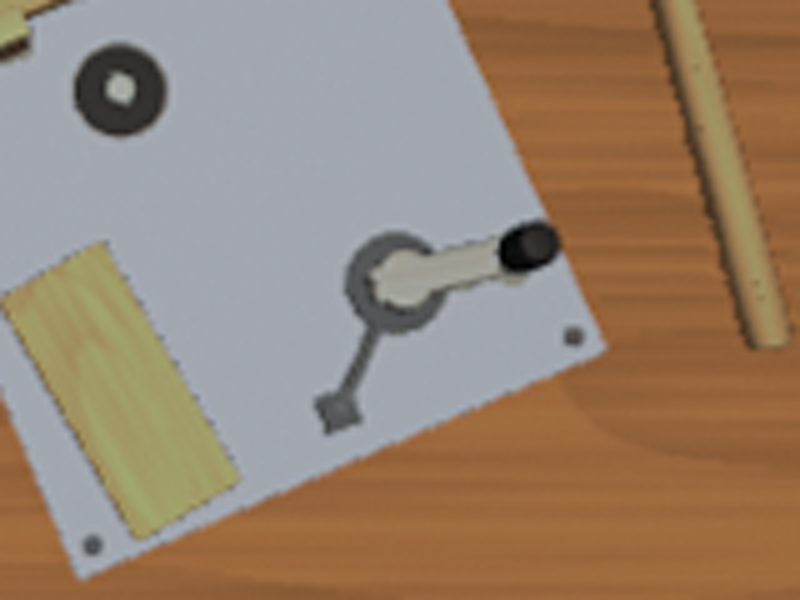

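The top crop shows the knob at about (530,245), the collar centre at (397,282), the pointer tip at (338,408) and the near plate corners at (605,348) and (80,578). The hammer handle lies right of the plate. Next I'll refine the axis, the pointer bearing and the knob position.

```bash
cat > geo.py <<'E'
from h import *
from scipy.optimize import least_squares
def marks(n=2):
    out=[]
    for nm in("scene","top"):
        for _ in range(n):
            im=optics.get_image(nm)
            for l in("knob_center","pointer","crank","router_plate"):
                ms=models.mark_of(l,im)
                if ms: out.append((nm,l,im,np.array(ms[0]["centre"])*[560,420]))
    return out
E
python3 - <<'E'
from geo import *
im=optics.get_image("top")
def t(u,v): return np.array([270+u/5-.5+.1,180+v/5-.5+.1])  # crop->full px
# plate fit: x=-85 edge corners at top surface z=.012 (viewed), collar centre, bolts ignored
c1=atz(im,t(605,348)/[560,420],.012);c2=atz(im,t(80,578)/[560,420],.012)
print(c1,c2,np.linalg.norm(c1-c2))
ey=(c2-c1)[:2];ey/=np.linalg.norm(ey);ex=np.array([ey[1],-ey[0]])
print("yaw",np.degrees(np.arctan2(ex[1],ex[0])),"axis",c1[:2]+.085*ex+.1*ey, c2[:2]+.085*ex-.24*ey)
for nm,uv,z in(("collar",(397,282),.02),("ptip",(338,410),.02),("rib",(355,370),.02),("knobtop?",(541,238),.106)):
    print(nm,atz(im,t(*uv)/[560,420],z))
ms=marks(2)
def f(p):
    x,y,a,k=p;P={"crank":[x,y,0],"router_plate":[x,y,0],"pointer":[x+.065*np.cos(a),y+.065*np.sin(a),.02],"knob_center":[x+.065*np.cos(k),y+.065*np.sin(k),.076]}
    return np.concatenate([proj(i,P[l])-uv for _,l,i,uv in ms])
s=least_squares(f,[.537,-.09,2.6,-1.4],loss="soft_l1")
print(s.x[:2],np.degrees(s.x[2:]));print(np.round(f(s.x).reshape(-1,2),1).tolist())
x,y,_,k=s.x;print("knob",x+.065*np.cos(k),y+.065*np.sin(k))
E
```

```text
[ 0.49588133 -0.21158477  0.012     ] [0.36261861 0.09912774 0.012     ] 0.33808462982052473
yaw 23.214201316879333 axis [ 0.53458256 -0.08617658] [ 0.53533754 -0.08793688]
collar [ 0.53371994 -0.08720385  0.02      ]
ptip [ 0.45887355 -0.05086854  0.02      ]
rib [ 0.48208419 -0.0612935   0.02      ]
knobtop? [ 0.55057783 -0.1506533   0.106     ]
[ 0.53046201 -0.08644906] [152.63572735 -72.28753746]
[[-0.7, 0.1], [-0.8, 2.0], [1.0, 0.2], [-1.7, -0.3], [0.4, 2.3], [-1.6, 1.9], [1.0, -2.8], [-0.2, 1.4], [1.0, -0.5], [1.1, 2.3], [-2.4, 0.5], [-2.6, 0.2], [0.5, -1.1], [0.4, 0.5], [0.2, -0.1]]
knob 0.5502376305253717 -0.1483677543908986
```

```bash
cat > plan.py <<'E'
from h import *
def rows(P):
    o=monitor.get_obs();T=R.from_rotvec(o["ee_rot"])
    return np.round(100*T.inv().apply(np.atleast_2d(P)-o["tcp_pos"]),2)
def downfix():
    o=monitor.get_obs();M=R.from_rotvec(o["ee_rot"]).as_matrix();return np.round(M,4)
E
python3 -c "
from plan import *
print(rows([[.36,.21,.2],[.550,-.150,.2],[.55,-.15,.056]]));print(downfix())"
```

```text
[[-28.65 -29.74   3.13]
 [-57.   -58.95   3.13]
 [-57.   -58.95  17.53]]
[[-9.597e-01  2.810e-01  1.000e-04]
 [ 2.810e-01  9.597e-01  1.000e-04]
 [-0.000e+00  1.000e-04 -1.000e+00]]
```

>>> servo_tool --increments '[{"dx": -28.65, "dy": -29.74, "dz": 3, "grip": 0}, {"dx": -28.65, "dy": -29.74, "dz": 3, "grip": 0}, {"dx": -28.65, "dy": -29.74, "dz": 3, "grip": 0}, {"dx": -28.65, "dy": -29.74, "dz": 3, "grip": 0}, {"dx": -28.65, "dy": -29.74, "dz": 3, "grip": 0}, {"dx": -28.65, "dy": -29.74, "dz": 3, "grip": 0}, {"dx": -57, "dy": -58.95, "dz": 3, "grip": 0}, {"dx": -57, "dy": -58.95, "dz": 3, "grip": 0}, {"dx": -57, "dy": -58.95, "dz": 3, "grip": 0}, {"dx": -57, "dy": -58.95, "dz": 3, "grip": 0}, {"dx": -57, "dy": -58.95, "dz": 3, "grip": 0}, {"dx": -57, "dy": -58.95, "dz": 3, "grip": 0}]' --squeeze 40

```text
$.increments[0]: bad value
```

```bash
python3 -c "
from plan import *
print(rows([[.550,-.150,.2]]))"
```

```text
[[-57.   -58.95   3.13]]
```

>>> servo_tool --increments '[{"dx": -2.5, "dy": -2.6, "dz": 0.5, "wx": 0, "wy": 0, "wz": 0, "grip": 0}, {"dx": -5, "dy": -5.2, "dz": 1, "wx": 0, "wy": 0, "wz": 0, "grip": 0}, {"dx": -7.5, "dy": -7.8, "dz": 1.5, "wx": 0, "wy": 0, "wz": 0, "grip": 0}, {"dx": -10, "dy": -10.4, "dz": 2, "wx": 0, "wy": 0, "wz": 0, "grip": 0}, {"dx": -12.5, "dy": -13, "dz": 2.5, "wx": 0, "wy": 0, "wz": 0, "grip": 0}, {"dx": -15, "dy": -15.6, "dz": 3, "wx": 0, "wy": 0, "wz": 0, "grip": 0}, {"dx": -17.5, "dy": -18.2, "dz": 3, "wx": 0, "wy": 0, "wz": 0, "grip": 0}, {"dx": -20, "dy": -20.8, "dz": 3, "wx": 0, "wy": 0, "wz": 0, "grip": 0}, {"dx": -22.5, "dy": -23.4, "dz": 3, "wx": 0, "wy": 0, "wz": 0, "grip": 0}, {"dx": -25, "dy": -26, "dz": 3, "wx": 0, "wy": 0, "wz": 0, "grip": 0}, {"dx": -27.5, "dy": -28.6, "dz": 3, "wx": 0, "wy": 0, "wz": 0, "grip": 0}, {"dx": -30, "dy": -31.2, "dz": 3, "wx": 0, "wy": 0, "wz": 0, "grip": 0}]' --squeeze 40

```text
time: 2.95
tcp_pos: [0.3693, 0.1905, 0.2015]
ee_rot: [0.445, 3.109, 0.001]
contact_force: [0.6, 0.2, -0.3]
grip_width: 0.0853
```

```bash
python3 -c "
from plan import *
print(rows([[.550,-.150,.2]]),downfix())"
```

```text
[[-26.9  -27.61   0.16]] [[-9.598e-01  2.808e-01  1.000e-03]
 [ 2.808e-01  9.598e-01  2.000e-04]
 [-8.000e-04  5.000e-04 -1.000e+00]]
```

>>> servo_tool --increments '[{"dx": -2.5, "dy": -2.6, "dz": 0, "wx": 0, "wy": 0, "wz": 0, "grip": 0}, {"dx": -5, "dy": -5.2, "dz": 0, "wx": 0, "wy": 0, "wz": 0, "grip": 0}, {"dx": -7.5, "dy": -7.8, "dz": 0, "wx": 0, "wy": 0, "wz": 0, "grip": 0}, {"dx": -10, "dy": -10.4, "dz": 0, "wx": 0, "wy": 0, "wz": 0, "grip": 0}, {"dx": -12.5, "dy": -13, "dz": 0, "wx": 0, "wy": 0, "wz": 0, "grip": 0}, {"dx": -15, "dy": -15.6, "dz": 0, "wx": 0, "wy": 0, "wz": 0, "grip": 0}, {"dx": -17.5, "dy": -18.2, "dz": 0, "wx": 0, "wy": 0, "wz": 0, "grip": 0}, {"dx": -20, "dy": -20.8, "dz": 0, "wx": 0, "wy": 0, "wz": 0, "grip": 0}, {"dx": -22.5, "dy": -23.4, "dz": 0, "wx": 0, "wy": 0, "wz": 0, "grip": 0}, {"dx": -25, "dy": -26, "dz": 0, "wx": 0, "wy": 0, "wz": 0, "grip": 0}, {"dx": -26.9, "dy": -27.6, "dz": 0, "wx": 0, "wy": 0, "wz": 0, "grip": 0}, {"dx": -26.9, "dy": -27.6, "dz": 0, "wx": 0, "wy": 0, "wz": 0, "grip": 0}]'

```text
time: 3.95
tcp_pos: [0.5513, -0.1539, 0.2006]
ee_rot: [0.451, 3.108, -0.0]
contact_force: [0.2, 0.1, -0.9]
grip_width: 0.0855
```

```bash
python3 -c "
from plan import *
print(rows([[.550,-.150,.056]]),downfix())
im=optics.get_image('scene');b=im['pixels'];cv2.imwrite('pics/s1.png',cv2.resize(b[80:260,150:390],(800,600)))
im=optics.get_image('top');m=models.mark_of('knob_center',im);print([(q['p'],atz(im,q['centre'],.076)) for q in m])
"
```

```text
[[ 0.25  0.34 14.46]] [[-9.588e-01  2.842e-01  9.000e-04]
 [ 2.842e-01  9.588e-01 -4.000e-04]
 [-9.000e-04 -1.000e-04 -1.000e+00]]
[(0.62, array([ 0.54603109, -0.15783089,  0.076     ]))]
```

View pics/s1.png

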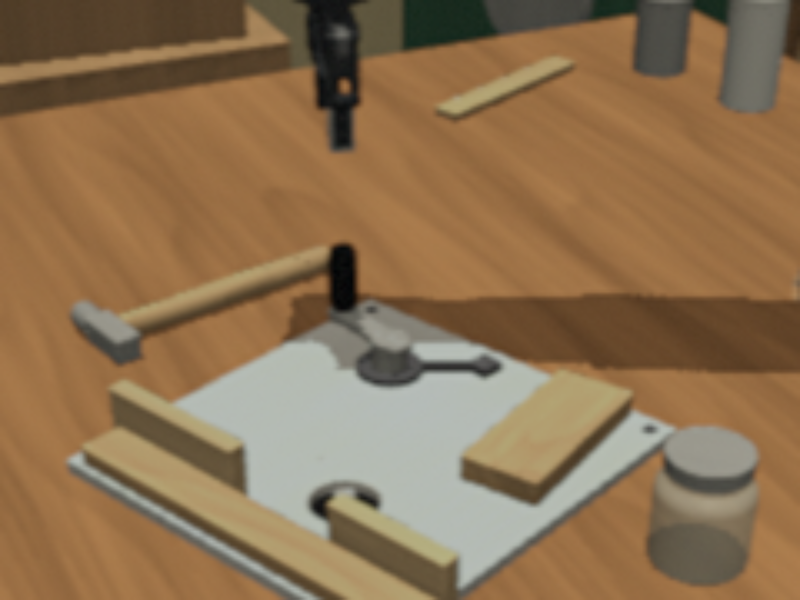

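Seen from the scene camera, the gripper (crop column 343) lines up above the knob (column 343, rows 245–310). The hammer handle ends beyond it. I'll descend and close.

>>> servo_tool --increments '[{"dx": 0.2, "dy": 0.2, "dz": 3, "wx": 0, "wy": 0, "wz": 0, "grip": 0}, {"dx": 0.2, "dy": 0.2, "dz": 6, "wx": 0, "wy": 0, "wz": 0, "grip": 0}, {"dx": 0.2, "dy": 0.2, "dz": 9, "wx": 0, "wy": 0, "wz": 0, "grip": 0}, {"dx": 0.2, "dy": 0.2, "dz": 11.5, "wx": 0, "wy": 0, "wz": 0, "grip": 0}, {"dx": 0.2, "dy": 0.2, "dz": 13.5, "wx": 0, "wy": 0, "wz": 0, "grip": 0}, {"dx": 0.2, "dy": 0.2, "dz": 14.4, "wx": 0, "wy": 0, "wz": 0, "grip": 0}, {"dx": 0.2, "dy": 0.2, "dz": 14.4, "wx": 0, "wy": 0, "wz": 0, "grip": 0.3}, {"dx": 0.2, "dy": 0.2, "dz": 14.4, "wx": 0, "wy": 0, "wz": 0, "grip": 0.5}, {"dx": 0.2, "dy": 0.2, "dz": 14.4, "wx": 0, "wy": 0, "wz": 0, "grip": 0.6}]' --squeeze 20

```text
time: 4.85
tcp_pos: [0.5494, -0.1473, 0.0595]
ee_rot: [0.445, 3.107, -0.0]
contact_force: [-0.2, 1.5, 0.3]
grip_width: 0.0515
```

>>> servo_tool --increments '[{"dx": 0, "dy": 0, "dz": 0.2, "wx": 0, "wy": 0, "wz": 0, "grip": 0.8}, {"dx": 0, "dy": 0, "dz": 0.2, "wx": 0, "wy": 0, "wz": 0, "grip": 1}, {"dx": 0, "dy": 0, "dz": 0.2, "wx": 0, "wy": 0, "wz": 0, "grip": 1}, {"dx": 0, "dy": 0, "dz": 0.2, "wx": 0, "wy": 0, "wz": 0, "grip": 1}, {"dx": 0, "dy": 0, "dz": 0.2, "wx": 0, "wy": 0, "wz": 0, "grip": 1}]' --squeeze 30

```text
time: 5.27
tcp_pos: [0.5508, -0.1488, 0.0596]
ee_rot: [0.446, 3.104, -0.004]
contact_force: [-0.9, -5.3, 5.6]
grip_width: 0.0263
```

```bash
cat > arc.py <<'E'
import sys
from plan import *
from math import *
C=np.array(eval(open("C.txt").read()))
def ang():
    p=monitor.get_obs()["tcp_pos"];return degrees(atan2(p[1]-C[1],p[0]-C[0])),np.linalg.norm(p[:2]-C)
if __name__=="__main__":
    o=monitor.get_obs();a,rr=ang();print("t",round(o["time"],2),"ang",round(a,1),"r",round(rr,4),"F",np.round(o["contact_force"],1))
    st,n=float(sys.argv[1]),int(sys.argv[2])
    A=np.radians(a+st*np.arange(1,n+1))
    P=np.c_[C[0]+.065*np.cos(A),C[1]+.065*np.sin(A),np.full(n,.057)]
    print("["+", ".join('{"dx": %.1f, "dy": %.1f, "dz": %.1f, "wx": 0, "wy": 0, "wz": 0, "grip": 1}'%tuple(q+0.) for q in rows(P))+"]")
E
echo "[.534,-.087]">C.txt; python3 arc.py 8 10
```

```text
t 5.27 ang -74.8 r 0.064 F [-0.9 -5.3  5.6]
[{"dx": -0.8, "dy": 0.4, "dz": 0.3, "wx": 0, "wy": 0, "wz": 0, "grip": 1}, {"dx": -1.4, "dy": 1.1, "dz": 0.3, "wx": 0, "wy": 0, "wz": 0, "grip": 1}, {"dx": -2.0, "dy": 1.8, "dz": 0.3, "wx": 0, "wy": 0, "wz": 0, "grip": 1}, {"dx": -2.5, "dy": 2.6, "dz": 0.3, "wx": 0, "wy": 0, "wz": 0, "grip": 1}, {"dx": -2.8, "dy": 3.4, "dz": 0.3, "wx": 0, "wy": 0, "wz": 0, "grip": 1}, {"dx": -3.0, "dy": 4.3, "dz": 0.3, "wx": 0, "wy": 0, "wz": 0, "grip": 1}, {"dx": -3.1, "dy": 5.2, "dz": 0.3, "wx": 0, "wy": 0, "wz": 0, "grip": 1}, {"dx": -3.1, "dy": 6.1, "dz": 0.3, "wx": 0, "wy": 0, "wz": 0, "grip": 1}, {"dx": -3.0, "dy": 7.0, "dz": 0.3, "wx": 0, "wy": 0, "wz": 0, "grip": 1}, {"dx": -2.7, "dy": 7.8, "dz": 0.3, "wx": 0, "wy": 0, "wz": 0, "grip": 1}]
```

>>> servo_tool --increments '[{"dx": -0.8, "dy": 0.4, "dz": 0, "wx": 0, "wy": 0, "wz": 0, "grip": 1}, {"dx": -1.4, "dy": 1.1, "dz": 0, "wx": 0, "wy": 0, "wz": 0, "grip": 1}, {"dx": -2.0, "dy": 1.8, "dz": 0, "wx": 0, "wy": 0, "wz": 0, "grip": 1}, {"dx": -2.5, "dy": 2.6, "dz": 0, "wx": 0, "wy": 0, "wz": 0, "grip": 1}, {"dx": -2.8, "dy": 3.4, "dz": 0, "wx": 0, "wy": 0, "wz": 0, "grip": 1}]' --squeeze 40

```text
time: 5.68
tcp_pos: [0.5847, -0.1218, 0.0595]
ee_rot: [-0.445, -3.109, -0.0]
contact_force: [-18.9, 7.2, 9.6]
grip_width: 0.0258
```

```bash
sed -i 's/\.057/.0595/' arc.py; python3 arc.py 7 6; python3 -c "
from h import *
print(monitor.get_obs())"
```

```text
t 5.68 ang -34.5 r 0.0615 F [-18.9   7.2   9.6]
[{"dx": -0.5, "dy": 0.7, "dz": 0.0, "wx": 0, "wy": 0, "wz": 0, "grip": 1}, {"dx": -0.6, "dy": 1.4, "dz": 0.0, "wx": 0, "wy": 0, "wz": 0, "grip": 1}, {"dx": -0.7, "dy": 2.2, "dz": 0.0, "wx": 0, "wy": 0, "wz": 0, "grip": 1}, {"dx": -0.6, "dy": 3.0, "dz": 0.0, "wx": 0, "wy": 0, "wz": 0, "grip": 1}, {"dx": -0.4, "dy": 3.8, "dz": 0.0, "wx": 0, "wy": 0, "wz": 0, "grip": 1}, {"dx": -0.1, "dy": 4.5, "dz": 0.0, "wx": 0, "wy": 0, "wz": 0, "grip": 1}]
{'time': 5.6833, 'joints': array([-4.24098029e-01,  1.37189376e-01, -1.80475360e-01,  1.25362982e+00,
       -1.31901643e-04, -1.39597455e-01]), 'dq': array([ 0.17025596,  0.12165223,  0.12764595,  0.01928474, -0.00876255,
        0.16921825]), 'tau': array([ -3.53394426, -54.83860016,  53.45528126,  -8.15277636,
         0.23074019,  -0.26621184]), 'tcp_pos': array([ 0.58468343, -0.12182942,  0.05951317]), 'ee_rot': array([-4.45313725e-01, -3.10935088e+00, -1.86524505e-05]), 'contact_force': array([-18.87620683,   7.15173929,   9.62871868]), 'moment': array([ 1.54910794,  3.64422238, -0.00714007]), 'grip_width': 0.025827515389031663}
```

```bash
echo "[.5305,-.0864]">C.txt; python3 arc.py 8 5
```

```text
t 5.68 ang -33.2 r 0.0647 F [-18.9   7.2   9.6]
[{"dx": -0.2, "dy": 0.9, "dz": 0.0, "wx": 0, "wy": 0, "wz": 0, "grip": 1}, {"dx": -0.3, "dy": 1.8, "dz": 0.0, "wx": 0, "wy": 0, "wz": 0, "grip": 1}, {"dx": -0.2, "dy": 2.7, "dz": 0.0, "wx": 0, "wy": 0, "wz": 0, "grip": 1}, {"dx": -0.1, "dy": 3.6, "dz": 0.0, "wx": 0, "wy": 0, "wz": 0, "grip": 1}, {"dx": 0.2, "dy": 4.4, "dz": 0.0, "wx": 0, "wy": 0, "wz": 0, "grip": 1}]
```

>>> servo_tool --increments '[{"dx": -0.2, "dy": 0.9, "dz": 0, "wx": 0, "wy": 0, "wz": 0, "grip": 1}, {"dx": -0.3, "dy": 1.8, "dz": 0, "wx": 0, "wy": 0, "wz": 0, "grip": 1}, {"dx": -0.2, "dy": 2.7, "dz": 0, "wx": 0, "wy": 0, "wz": 0, "grip": 1}, {"dx": -0.1, "dy": 3.6, "dz": 0, "wx": 0, "wy": 0, "wz": 0, "grip": 1}, {"dx": 0.2, "dy": 4.4, "dz": 0, "wx": 0, "wy": 0, "wz": 0, "grip": 1}]'

```text
time: 6.1
tcp_pos: [0.5936, -0.0791, 0.0596]
ee_rot: [-0.446, -3.106, 0.003]
contact_force: [-13.5, -4.8, 4.8]
grip_width: 0.0257
```

```bash
python3 arc.py 5 4
```

```text
t 6.1 ang 6.6 r 0.0635 F [-13.5  -4.8   4.8]
[{"dx": 0.1, "dy": 0.6, "dz": 0.0, "wx": 0, "wy": 0, "wz": 0, "grip": 1}, {"dx": 0.4, "dy": 1.1, "dz": 0.0, "wx": 0, "wy": 0, "wz": 0, "grip": 1}, {"dx": 0.7, "dy": 1.5, "dz": 0.0, "wx": 0, "wy": 0, "wz": 0, "grip": 1}, {"dx": 1.1, "dy": 1.9, "dz": 0.0, "wx": 0, "wy": 0, "wz": 0, "grip": 1}]
```

```bash
echo "[.5292,-.0862]">C.txt; python3 arc.py 4 4
```

```text
t 6.1 ang 6.3 r 0.0648 F [-13.5  -4.8   4.8]
[{"dx": 0.2, "dy": 0.4, "dz": 0.0, "wx": 0, "wy": 0, "wz": 0, "grip": 1}, {"dx": 0.4, "dy": 0.8, "dz": 0.0, "wx": 0, "wy": 0, "wz": 0, "grip": 1}, {"dx": 0.6, "dy": 1.2, "dz": 0.0, "wx": 0, "wy": 0, "wz": 0, "grip": 1}, {"dx": 0.9, "dy": 1.6, "dz": 0.0, "wx": 0, "wy": 0, "wz": 0, "grip": 1}]
```

>>> servo_tool --increments '[{"dx": 0.2, "dy": 0.4, "dz": 0, "wx": 0, "wy": 0, "wz": 0, "grip": 1}, {"dx": 0.4, "dy": 0.8, "dz": 0, "wx": 0, "wy": 0, "wz": 0, "grip": 1}, {"dx": 0.6, "dy": 1.2, "dz": 0, "wx": 0, "wy": 0, "wz": 0, "grip": 1}, {"dx": 0.9, "dy": 1.6, "dz": 0, "wx": 0, "wy": 0, "wz": 0, "grip": 1}]'

```text
time: 6.43
tcp_pos: [0.5887, -0.0619, 0.0597]
ee_rot: [-0.447, -3.104, 0.006]
contact_force: [-6.2, -9.1, 1.3]
grip_width: 0.0261
```

```bash
python3 arc.py 4 4
```

```text
t 6.43 ang 22.2 r 0.0643 F [-6.2 -9.1  1.3]
[{"dx": 0.2, "dy": 0.4, "dz": 0.0, "wx": 0, "wy": 0, "wz": 0, "grip": 1}, {"dx": 0.6, "dy": 0.7, "dz": 0.0, "wx": 0, "wy": 0, "wz": 0, "grip": 1}, {"dx": 0.9, "dy": 1.0, "dz": 0.0, "wx": 0, "wy": 0, "wz": 0, "grip": 1}, {"dx": 1.3, "dy": 1.3, "dz": 0.0, "wx": 0, "wy": 0, "wz": 0, "grip": 1}]
```

>>> servo_tool --increments '[{"dx": 0.2, "dy": 0.4, "dz": 0, "wx": 0, "wy": 0, "wz": 0, "grip": 1}, {"dx": 0.6, "dy": 0.7, "dz": 0, "wx": 0, "wy": 0, "wz": 0, "grip": 1}, {"dx": 0.9, "dy": 1.0, "dz": 0, "wx": 0, "wy": 0, "wz": 0, "grip": 1}, {"dx": 1.3, "dy": 1.3, "dz": 0, "wx": 0, "wy": 0, "wz": 0, "grip": 1}]'

```text
time: 6.77
tcp_pos: [0.5802, -0.0575, 0.0598]
ee_rot: [-0.462, -3.104, 0.041]
contact_force: [-26.1, -63.7, -2.0]
grip_width: 0.0251
```

```bash
python3 arc.py 4 4
```

```text
t 6.77 ang 29.4 r 0.0585 F [-26.1 -63.7  -2. ]
[{"dx": -0.1, "dy": 0.8, "dz": 0.0, "wx": 0, "wy": 0, "wz": 0, "grip": 1}, {"dx": 0.2, "dy": 1.1, "dz": 0.0, "wx": 0, "wy": 0, "wz": 0, "grip": 1}, {"dx": 0.6, "dy": 1.3, "dz": 0.0, "wx": 0, "wy": 0, "wz": 0, "grip": 1}, {"dx": 1.0, "dy": 1.5, "dz": -0.0, "wx": 0, "wy": 0, "wz": 0, "grip": 1}]
```

The force jumped to about 69 N at an arm angle of roughly 25°. That lies inside the window the task allows for the stop (18–33°), so this is the bottom stop. The knob slid along the pads, so I'll relieve the load, open and regrasp centred.

>>> servo_tool --increments '[{"dx": 0, "dy": -0.2, "dz": 0, "wx": 0, "wy": 0, "wz": 0, "grip": 1}, {"dx": 0, "dy": -0.2, "dz": 0, "wx": 0, "wy": 0, "wz": 0, "grip": 0.8}, {"dx": 0, "dy": -0.2, "dz": 0, "wx": 0, "wy": 0, "wz": 0, "grip": 0.5}, {"dx": 0, "dy": -0.2, "dz": 0, "wx": 0, "wy": 0, "wz": 0, "grip": 0.4}]'

```text
time: 7.1
tcp_pos: [0.58, -0.0594, 0.0602]
ee_rot: [-0.462, -3.105, 0.04]
contact_force: [0.5, 0.1, 1.1]
grip_width: 0.0471
```

```bash
python3 - <<'E'
from geo import *
from plan import rows,downfix
print(monitor.get_obs()["tcp_pos"],monitor.get_obs()["contact_force"],monitor.get_obs()["grip_width"]);print(downfix())
for n in("top","scene"):
    im=optics.get_image(n);cv2.imwrite(f"pics/{n}2.png",im["pixels"])
    print([(round(m["p"],2),atz(im,m["centre"],.076)) for m in models.mark_of("knob_center",im)])
a=cv2.imread("pics/top2.png")[180:300,270:430];b=cv2.imread("pics/scene2.png")[120:240,200:360]
cv2.imwrite("pics/v2.png",np.hstack([cv2.resize(q,(400,300),interpolation=cv2.INTER_CUBIC) for q in(a,b)]))
E
```

```text
[ 0.57997442 -0.05940322  0.06016837] [0.4556979  0.06458323 1.11906848] 0.047123191979115714
[[-0.9566  0.2913 -0.006 ]
 [ 0.2913  0.9563 -0.0247]
 [-0.0015 -0.0254 -0.9997]]
[]
[(0.58, array([ 0.58327533, -0.07663791,  0.076     ]))]
```

View pics/v2.png

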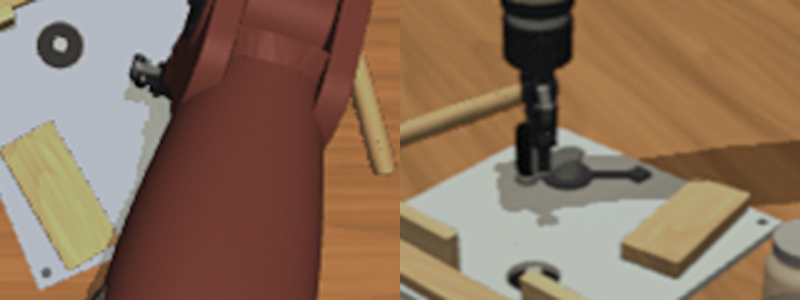

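In the scene view the knob stands on the camera side (+x) of the fingers. I'll shift +x by about 8 mm, level the tool and regrasp.

>>> servo_tool --increments '[{"dx": -0.4, "dy": 0.1, "dz": 0, "wx": -0.7, "wy": 0, "wz": 0, "grip": 0.4}, {"dx": -0.8, "dy": 0.3, "dz": 0, "wx": -1.4, "wy": 0, "wz": 0, "grip": 0.4}, {"dx": -0.8, "dy": 0.3, "dz": 0, "wx": -1.4, "wy": 0, "wz": 0, "grip": 0.4}, {"dx": -0.8, "dy": 0.3, "dz": 0, "wx": -1.4, "wy": 0, "wz": 0, "grip": 0.7}, {"dx": -0.8, "dy": 0.3, "dz": 0, "wx": -1.4, "wy": 0, "wz": 0, "grip": 1}, {"dx": -0.8, "dy": 0.3, "dz": 0, "wx": -1.4, "wy": 0, "wz": 0, "grip": 1}, {"dx": -0.8, "dy": 0.3, "dz": 0, "wx": -1.4, "wy": 0, "wz": 0, "grip": 1}]' --squeeze 60

```text
time: 7.88
tcp_pos: [0.5882, -0.0615, 0.0608]
ee_rot: [0.465, 3.106, -0.011]
contact_force: [-5.0, -14.7, 5.0]
grip_width: 0.0257
```

```bash
python3 arc.py -8 11; python3 -c "
from plan import *
print(downfix())"
```

```text
t 7.88 ang 22.7 r 0.064 F [ -5.  -14.7   5. ]
[{"dx": -0.6, "dy": -0.7, "dz": 0.1, "wx": 0, "wy": 0, "wz": 0, "grip": 1}, {"dx": -1.0, "dy": -1.5, "dz": 0.1, "wx": 0, "wy": 0, "wz": 0, "grip": 1}, {"dx": -1.3, "dy": -2.3, "dz": 0.1, "wx": 0, "wy": 0, "wz": 0, "grip": 1}, {"dx": -1.5, "dy": -3.2, "dz": 0.2, "wx": 0, "wy": 0, "wz": 0, "grip": 1}, {"dx": -1.6, "dy": -4.1, "dz": 0.2, "wx": 0, "wy": 0, "wz": 0, "grip": 1}, {"dx": -1.5, "dy": -5.0, "dz": 0.2, "wx": 0, "wy": 0, "wz": 0, "grip": 1}, {"dx": -1.3, "dy": -5.9, "dz": 0.2, "wx": 0, "wy": 0, "wz": 0, "grip": 1}, {"dx": -1.0, "dy": -6.8, "dz": 0.2, "wx": 0, "wy": 0, "wz": 0, "grip": 1}, {"dx": -0.6, "dy": -7.6, "dz": 0.2, "wx": 0, "wy": 0, "wz": 0, "grip": 1}, {"dx": -0.0, "dy": -8.3, "dz": 0.2, "wx": 0, "wy": 0, "wz": 0, "grip": 1}, {"dx": 0.6, "dy": -8.9, "dz": 0.2, "wx": 0, "wy": 0, "wz": 0, "grip": 1}]
[[-9.562e-01  2.926e-01  1.000e-04]
 [ 2.926e-01  9.562e-01 -7.400e-03]
 [-2.200e-03 -7.000e-03 -1.000e+00]]
```

>>> servo_tool --increments '[{"dx": -0.6, "dy": -0.7, "dz": 0, "wx": 0, "wy": 0, "wz": 0, "grip": 1}, {"dx": -1.0, "dy": -1.5, "dz": 0, "wx": 0, "wy": 0, "wz": 0, "grip": 1}, {"dx": -1.3, "dy": -2.3, "dz": 0, "wx": 0, "wy": 0, "wz": 0, "grip": 1}, {"dx": -1.5, "dy": -3.2, "dz": 0.1, "wx": 0, "wy": 0, "wz": 0, "grip": 1}, {"dx": -1.6, "dy": -4.1, "dz": 0.1, "wx": 0, "wy": 0, "wz": 0, "grip": 1}, {"dx": -1.5, "dy": -5.0, "dz": 0.1, "wx": 0, "wy": 0, "wz": 0, "grip": 1}, {"dx": -1.3, "dy": -5.9, "dz": 0.1, "wx": 0, "wy": 0, "wz": 0, "grip": 1}, {"dx": -1.0, "dy": -6.8, "dz": 0.1, "wx": 0, "wy": 0, "wz": 0, "grip": 1}]'

```text
time: 8.55
tcp_pos: [0.5782, -0.1291, 0.0609]
ee_rot: [0.463, 3.105, -0.008]
contact_force: [-2.2, 6.4, 6.5]
grip_width: 0.0256
```

```bash
python3 arc.py -8 8
```

```text
t 8.55 ang -41.2 r 0.0651 F [-2.2  6.4  6.5]
[{"dx": 0.4, "dy": -0.8, "dz": 0.1, "wx": 0, "wy": 0, "wz": 0, "grip": 1}, {"dx": 1.0, "dy": -1.5, "dz": 0.1, "wx": 0, "wy": 0, "wz": 0, "grip": 1}, {"dx": 1.6, "dy": -2.2, "dz": 0.1, "wx": 0, "wy": 0, "wz": 0, "grip": 1}, {"dx": 2.3, "dy": -2.7, "dz": 0.1, "wx": 0, "wy": 0, "wz": 0, "grip": 1}, {"dx": 3.1, "dy": -3.2, "dz": 0.1, "wx": 0, "wy": 0, "wz": 0, "grip": 1}, {"dx": 4.0, "dy": -3.5, "dz": 0.1, "wx": 0, "wy": 0, "wz": 0, "grip": 1}, {"dx": 4.8, "dy": -3.7, "dz": 0.1, "wx": 0, "wy": 0, "wz": 0, "grip": 1}, {"dx": 5.7, "dy": -3.8, "dz": 0.1, "wx": 0, "wy": 0, "wz": 0, "grip": 1}]
```

Low forces, so the axis estimate is now good. Continuing.

>>> servo_tool --increments '[{"dx": 0.4, "dy": -0.8, "dz": 0, "wx": 0, "wy": 0, "wz": 0, "grip": 1}, {"dx": 1.0, "dy": -1.5, "dz": 0, "wx": 0, "wy": 0, "wz": 0, "grip": 1}, {"dx": 1.6, "dy": -2.2, "dz": 0, "wx": 0, "wy": 0, "wz": 0, "grip": 1}, {"dx": 2.3, "dy": -2.7, "dz": 0, "wx": 0, "wy": 0, "wz": 0, "grip": 1}, {"dx": 3.1, "dy": -3.2, "dz": 0, "wx": 0, "wy": 0, "wz": 0, "grip": 1}, {"dx": 4.0, "dy": -3.5, "dz": 0, "wx": 0, "wy": 0, "wz": 0, "grip": 1}, {"dx": 4.8, "dy": -3.7, "dz": 0, "wx": 0, "wy": 0, "wz": 0, "grip": 1}, {"dx": 5.7, "dy": -3.8, "dz": 0, "wx": 0, "wy": 0, "wz": 0, "grip": 1}]'

```text
time: 9.22
tcp_pos: [0.512, -0.1501, 0.061]
ee_rot: [0.465, 3.104, -0.011]
contact_force: [2.2, -3.8, -0.5]
grip_width: 0.026
```

```bash
python3 arc.py -10 12
```

```text
t 9.22 ang -105.1 r 0.0662 F [ 2.2 -3.8 -0.5]
[{"dx": 1.1, "dy": 0.2, "dz": 0.1, "wx": 0, "wy": 0, "wz": 0, "grip": 1}, {"dx": 2.2, "dy": 0.4, "dz": 0.1, "wx": 0, "wy": 0, "wz": 0, "grip": 1}, {"dx": 3.3, "dy": 0.9, "dz": 0.1, "wx": 0, "wy": 0, "wz": 0, "grip": 1}, {"dx": 4.2, "dy": 1.5, "dz": 0.1, "wx": 0, "wy": 0, "wz": 0, "grip": 1}, {"dx": 5.1, "dy": 2.3, "dz": 0.1, "wx": 0, "wy": 0, "wz": 0, "grip": 1}, {"dx": 5.7, "dy": 3.2, "dz": 0.1, "wx": 0, "wy": 0, "wz": 0, "grip": 1}, {"dx": 6.3, "dy": 4.2, "dz": 0.1, "wx": 0, "wy": 0, "wz": 0, "grip": 1}, {"dx": 6.6, "dy": 5.3, "dz": 0.1, "wx": 0, "wy": 0, "wz": 0, "grip": 1}, {"dx": 6.7, "dy": 6.4, "dz": 0.1, "wx": 0, "wy": 0, "wz": 0, "grip": 1}, {"dx": 6.7, "dy": 7.5, "dz": 0.1, "wx": 0, "wy": 0, "wz": 0, "grip": 1}, {"dx": 6.4, "dy": 8.6, "dz": 0.1, "wx": 0, "wy": 0, "wz": 0, "grip": 1}, {"dx": 6.0, "dy": 9.7, "dz": 0.1, "wx": 0, "wy": 0, "wz": 0, "grip": 1}]
```

>>> servo_tool --increments '[{"dx": 1.1, "dy": 0.2, "dz": 0, "wx": 0, "wy": 0, "wz": 0, "grip": 1}, {"dx": 2.2, "dy": 0.4, "dz": 0, "wx": 0, "wy": 0, "wz": 0, "grip": 1}, {"dx": 3.3, "dy": 0.9, "dz": 0, "wx": 0, "wy": 0, "wz": 0, "grip": 1}, {"dx": 4.2, "dy": 1.5, "dz": 0, "wx": 0, "wy": 0, "wz": 0, "grip": 1}, {"dx": 5.1, "dy": 2.3, "dz": 0, "wx": 0, "wy": 0, "wz": 0, "grip": 1}, {"dx": 5.7, "dy": 3.2, "dz": 0, "wx": 0, "wy": 0, "wz": 0, "grip": 1}, {"dx": 6.3, "dy": 4.2, "dz": 0, "wx": 0, "wy": 0, "wz": 0, "grip": 1}, {"dx": 6.6, "dy": 5.3, "dz": 0, "wx": 0, "wy": 0, "wz": 0, "grip": 1}, {"dx": 6.7, "dy": 6.4, "dz": 0, "wx": 0, "wy": 0, "wz": 0, "grip": 1}, {"dx": 6.7, "dy": 7.5, "dz": 0, "wx": 0, "wy": 0, "wz": 0, "grip": 1}]'

```text
time: 10.05
tcp_pos: [0.4698, -0.0585, 0.0608]
ee_rot: [0.465, 3.103, -0.013]
contact_force: [3.1, -5.2, 2.4]
grip_width: 0.0254
```

```bash
python3 arc.py -10 12
```

```text
t 10.05 ang 155.0 r 0.0655 F [ 3.1 -5.2  2.4]
[{"dx": -0.3, "dy": 1.1, "dz": 0.1, "wx": 0, "wy": 0, "wz": 0, "grip": 1}, {"dx": -0.7, "dy": 2.1, "dz": 0.1, "wx": 0, "wy": 0, "wz": 0, "grip": 1}, {"dx": -1.4, "dy": 3.1, "dz": 0.1, "wx": 0, "wy": 0, "wz": 0, "grip": 1}, {"dx": -2.1, "dy": 3.9, "dz": 0.1, "wx": 0, "wy": 0, "wz": 0, "grip": 1}, {"dx": -3.0, "dy": 4.6, "dz": 0.1, "wx": 0, "wy": 0, "wz": 0, "grip": 1}, {"dx": -4.0, "dy": 5.1, "dz": 0.1, "wx": 0, "wy": 0, "wz": 0, "grip": 1}, {"dx": -5.1, "dy": 5.5, "dz": 0.1, "wx": 0, "wy": 0, "wz": 0, "grip": 1}, {"dx": -6.2, "dy": 5.6, "dz": 0.1, "wx": 0, "wy": 0, "wz": 0, "grip": 1}, {"dx": -7.4, "dy": 5.5, "dz": 0.1, "wx": 0, "wy": 0, "wz": 0, "grip": 1}, {"dx": -8.5, "dy": 5.3, "dz": 0.1, "wx": 0, "wy": 0, "wz": 0, "grip": 1}, {"dx": -9.5, "dy": 4.8, "dz": 0.1, "wx": 0, "wy": 0, "wz": 0, "grip": 1}, {"dx": -10.5, "dy": 4.2, "dz": 0.1, "wx": 0, "wy": 0, "wz": 0, "grip": 1}]
```

U = −205°, so this is about nought. It goes on to −325°.

>>> servo_tool --increments '[{"dx": -0.3, "dy": 1.1, "dz": 0, "wx": 0, "wy": 0, "wz": 0, "grip": 1}, {"dx": -0.7, "dy": 2.1, "dz": 0, "wx": 0, "wy": 0, "wz": 0, "grip": 1}, {"dx": -1.4, "dy": 3.1, "dz": 0, "wx": 0, "wy": 0, "wz": 0, "grip": 1}, {"dx": -2.1, "dy": 3.9, "dz": 0, "wx": 0, "wy": 0, "wz": 0, "grip": 1}, {"dx": -3.0, "dy": 4.6, "dz": 0, "wx": 0, "wy": 0, "wz": 0, "grip": 1}, {"dx": -4.0, "dy": 5.1, "dz": 0, "wx": 0, "wy": 0, "wz": 0, "grip": 1}, {"dx": -5.1, "dy": 5.5, "dz": 0, "wx": 0, "wy": 0, "wz": 0, "grip": 1}, {"dx": -6.2, "dy": 5.6, "dz": 0, "wx": 0, "wy": 0, "wz": 0, "grip": 1}, {"dx": -7.4, "dy": 5.5, "dz": 0, "wx": 0, "wy": 0, "wz": 0, "grip": 1}, {"dx": -8.5, "dy": 5.3, "dz": 0, "wx": 0, "wy": 0, "wz": 0, "grip": 1}, {"dx": -9.5, "dy": 4.8, "dz": 0, "wx": 0, "wy": 0, "wz": 0, "grip": 1}, {"dx": -10.5, "dy": 4.2, "dz": 0, "wx": 0, "wy": 0, "wz": 0, "grip": 1}]'

```text
time: 11.05
tcp_pos: [0.5814, -0.0493, 0.0608]
ee_rot: [0.466, 3.107, -0.015]
contact_force: [-12.1, -3.8, 7.5]
grip_width: 0.0252
```

```bash
python3 arc.py -12 12
```

```text
t 11.05 ang 35.3 r 0.0639 F [-12.1  -3.8   7.5]
[{"dx": -1.1, "dy": -0.8, "dz": 0.1, "wx": 0, "wy": 0, "wz": 0, "grip": 1}, {"dx": -1.8, "dy": -2.0, "dz": 0.1, "wx": 0, "wy": 0, "wz": 0, "grip": 1}, {"dx": -2.3, "dy": -3.2, "dz": 0.2, "wx": 0, "wy": 0, "wz": 0, "grip": 1}, {"dx": -2.6, "dy": -4.6, "dz": 0.2, "wx": 0, "wy": 0, "wz": 0, "grip": 1}, {"dx": -2.5, "dy": -5.9, "dz": 0.2, "wx": 0, "wy": 0, "wz": 0, "grip": 1}, {"dx": -2.2, "dy": -7.2, "dz": 0.2, "wx": 0, "wy": 0, "wz": 0, "grip": 1}, {"dx": -1.6, "dy": -8.5, "dz": 0.2, "wx": 0, "wy": 0, "wz": 0, "grip": 1}, {"dx": -0.8, "dy": -9.6, "dz": 0.2, "wx": 0, "wy": 0, "wz": 0, "grip": 1}, {"dx": 0.2, "dy": -10.4, "dz": 0.2, "wx": 0, "wy": 0, "wz": 0, "grip": 1}, {"dx": 1.4, "dy": -11.1, "dz": 0.2, "wx": 0, "wy": 0, "wz": 0, "grip": 1}, {"dx": 2.7, "dy": -11.4, "dz": 0.2, "wx": 0, "wy": 0, "wz": 0, "grip": 1}, {"dx": 4.1, "dy": -11.6, "dz": 0.2, "wx": 0, "wy": 0, "wz": 0, "grip": 1}]
```

>>> servo_tool --increments '[{"dx": -1.0, "dy": -0.8, "dz": 0, "wx": 0, "wy": 0, "wz": 0, "grip": 1}, {"dx": -1.7, "dy": -2.0, "dz": 0, "wx": 0, "wy": 0, "wz": 0, "grip": 1}, {"dx": -2.2, "dy": -3.2, "dz": 0, "wx": 0, "wy": 0, "wz": 0, "grip": 1}, {"dx": -2.5, "dy": -4.6, "dz": 0.1, "wx": 0, "wy": 0, "wz": 0, "grip": 1}, {"dx": -2.4, "dy": -5.9, "dz": 0.1, "wx": 0, "wy": 0, "wz": 0, "grip": 1}, {"dx": -2.1, "dy": -7.2, "dz": 0.1, "wx": 0, "wy": 0, "wz": 0, "grip": 1}, {"dx": -1.5, "dy": -8.5, "dz": 0.1, "wx": 0, "wy": 0, "wz": 0, "grip": 1}, {"dx": -0.7, "dy": -9.6, "dz": 0.1, "wx": 0, "wy": 0, "wz": 0, "grip": 1}, {"dx": 0.2, "dy": -10.4, "dz": 0.1, "wx": 0, "wy": 0, "wz": 0, "grip": 1}, {"dx": 1.4, "dy": -11.1, "dz": 0.1, "wx": 0, "wy": 0, "wz": 0, "grip": 1}, {"dx": 2.7, "dy": -11.4, "dz": 0.1, "wx": 0, "wy": 0, "wz": 0, "grip": 1}, {"dx": 4.1, "dy": -11.6, "dz": 0.1, "wx": 0, "wy": 0, "wz": 0, "grip": 1}]'

```text
time: 12.05
tcp_pos: [0.5075, -0.149, 0.0609]
ee_rot: [0.467, 3.105, -0.015]
contact_force: [6.6, 6.7, 4.0]
grip_width: 0.0255
```

```bash
python3 arc.py -10 12
```

```text
t 12.05 ang -109.1 r 0.0665 F [6.6 6.7 4. ]
[{"dx": 1.1, "dy": 0.3, "dz": 0.1, "wx": 0, "wy": 0, "wz": 0, "grip": 1}, {"dx": 2.2, "dy": 0.6, "dz": 0.1, "wx": 0, "wy": 0, "wz": 0, "grip": 1}, {"dx": 3.2, "dy": 1.1, "dz": 0.1, "wx": 0, "wy": 0, "wz": 0, "grip": 1}, {"dx": 4.1, "dy": 1.8, "dz": 0.1, "wx": 0, "wy": 0, "wz": 0, "grip": 1}, {"dx": 4.9, "dy": 2.6, "dz": 0.1, "wx": 0, "wy": 0, "wz": 0, "grip": 1}, {"dx": 5.5, "dy": 3.6, "dz": 0.1, "wx": 0, "wy": 0, "wz": 0, "grip": 1}, {"dx": 6.0, "dy": 4.6, "dz": 0.1, "wx": 0, "wy": 0, "wz": 0, "grip": 1}, {"dx": 6.2, "dy": 5.7, "dz": 0.1, "wx": 0, "wy": 0, "wz": 0, "grip": 1}, {"dx": 6.3, "dy": 6.9, "dz": 0.1, "wx": 0, "wy": 0, "wz": 0, "grip": 1}, {"dx": 6.1, "dy": 8.0, "dz": 0.1, "wx": 0, "wy": 0, "wz": 0, "grip": 1}, {"dx": 5.8, "dy": 9.1, "dz": 0.0, "wx": 0, "wy": 0, "wz": 0, "grip": 1}, {"dx": 5.3, "dy": 10.1, "dz": 0.0, "wx": 0, "wy": 0, "wz": 0, "grip": 1}]
```

>>> servo_tool --increments '[{"dx": 1.1, "dy": 0.3, "dz": 0, "wx": 0, "wy": 0, "wz": 0, "grip": 1}, {"dx": 2.2, "dy": 0.6, "dz": 0, "wx": 0, "wy": 0, "wz": 0, "grip": 1}, {"dx": 3.2, "dy": 1.1, "dz": 0, "wx": 0, "wy": 0, "wz": 0, "grip": 1}, {"dx": 4.1, "dy": 1.8, "dz": 0, "wx": 0, "wy": 0, "wz": 0, "grip": 1}, {"dx": 4.9, "dy": 2.6, "dz": 0, "wx": 0, "wy": 0, "wz": 0, "grip": 1}, {"dx": 5.5, "dy": 3.6, "dz": 0, "wx": 0, "wy": 0, "wz": 0, "grip": 1}, {"dx": 6.0, "dy": 4.6, "dz": 0, "wx": 0, "wy": 0, "wz": 0, "grip": 1}, {"dx": 6.2, "dy": 5.7, "dz": 0, "wx": 0, "wy": 0, "wz": 0, "grip": 1}, {"dx": 6.3, "dy": 6.9, "dz": 0, "wx": 0, "wy": 0, "wz": 0, "grip": 1}, {"dx": 6.1, "dy": 8.0, "dz": 0, "wx": 0, "wy": 0, "wz": 0, "grip": 1}, {"dx": 5.8, "dy": 9.1, "dz": 0, "wx": 0, "wy": 0, "wz": 0, "grip": 1}, {"dx": 5.3, "dy": 10.1, "dz": 0, "wx": 0, "wy": 0, "wz": 0, "grip": 1}]'

```text
time: 13.05
tcp_pos: [0.4868, -0.037, 0.0607]
ee_rot: [0.467, 3.104, -0.018]
contact_force: [1.3, -6.5, 8.3]
grip_width: 0.0256
```

```bash
echo "[.5286,-.0865]">C.txt; python3 arc.py -12 12
```

```text
t 13.05 ang 130.2 r 0.0648 F [ 1.3 -6.5  8.3]
[{"dx": -0.8, "dy": 1.1, "dz": 0.1, "wx": 0, "wy": 0, "wz": 0, "grip": 1}, {"dx": -1.9, "dy": 1.9, "dz": 0.1, "wx": 0, "wy": 0, "wz": 0, "grip": 1}, {"dx": -3.1, "dy": 2.5, "dz": 0.1, "wx": 0, "wy": 0, "wz": 0, "grip": 1}, {"dx": -4.4, "dy": 2.9, "dz": 0.1, "wx": 0, "wy": 0, "wz": 0, "grip": 1}, {"dx": -5.8, "dy": 3.0, "dz": 0.1, "wx": 0, "wy": 0, "wz": 0, "grip": 1}, {"dx": -7.1, "dy": 2.8, "dz": 0.1, "wx": 0, "wy": 0, "wz": 0, "grip": 1}, {"dx": -8.4, "dy": 2.3, "dz": 0.1, "wx": 0, "wy": 0, "wz": 0, "grip": 1}, {"dx": -9.5, "dy": 1.6, "dz": 0.1, "wx": 0, "wy": 0, "wz": 0, "grip": 1}, {"dx": -10.5, "dy": 0.6, "dz": 0.2, "wx": 0, "wy": 0, "wz": 0, "grip": 1}, {"dx": -11.2, "dy": -0.5, "dz": 0.2, "wx": 0, "wy": 0, "wz": 0, "grip": 1}, {"dx": -11.7, "dy": -1.8, "dz": 0.2, "wx": 0, "wy": 0, "wz": 0, "grip": 1}, {"dx": -11.9, "dy": -3.1, "dz": 0.2, "wx": 0, "wy": 0, "wz": 0, "grip": 1}]
```

>>> servo_tool --increments '[{"dx": -0.8, "dy": 1.1, "dz": 0, "wx": 0, "wy": 0, "wz": 0, "grip": 1}, {"dx": -1.9, "dy": 1.9, "dz": 0, "wx": 0, "wy": 0, "wz": 0, "grip": 1}, {"dx": -3.1, "dy": 2.5, "dz": 0, "wx": 0, "wy": 0, "wz": 0, "grip": 1}, {"dx": -4.4, "dy": 2.9, "dz": 0, "wx": 0, "wy": 0, "wz": 0, "grip": 1}, {"dx": -5.8, "dy": 3.0, "dz": 0, "wx": 0, "wy": 0, "wz": 0, "grip": 1}, {"dx": -7.1, "dy": 2.8, "dz": 0, "wx": 0, "wy": 0, "wz": 0, "grip": 1}, {"dx": -8.4, "dy": 2.3, "dz": 0.1, "wx": 0, "wy": 0, "wz": 0, "grip": 1}, {"dx": -9.5, "dy": 1.6, "dz": 0.1, "wx": 0, "wy": 0, "wz": 0, "grip": 1}, {"dx": -10.5, "dy": 0.6, "dz": 0.1, "wx": 0, "wy": 0, "wz": 0, "grip": 1}, {"dx": -11.2, "dy": -0.5, "dz": 0.1, "wx": 0, "wy": 0, "wz": 0, "grip": 1}, {"dx": -11.7, "dy": -1.8, "dz": 0.1, "wx": 0, "wy": 0, "wz": 0, "grip": 1}, {"dx": -11.9, "dy": -3.1, "dz": 0.1, "wx": 0, "wy": 0, "wz": 0, "grip": 1}]'

```text
time: 14.05
tcp_pos: [0.5917, -0.1014, 0.0609]
ee_rot: [0.465, 3.103, -0.016]
contact_force: [0.5, 2.9, 3.8]
grip_width: 0.0255
```

```bash
python3 arc.py -12 12
```

```text
t 14.05 ang -13.3 r 0.0649 F [0.5 2.9 3.8]
[{"dx": 0.0, "dy": -1.4, "dz": 0.1, "wx": 0, "wy": 0, "wz": 0, "grip": 1}, {"dx": 0.4, "dy": -2.7, "dz": 0.2, "wx": 0, "wy": 0, "wz": 0, "grip": 1}, {"dx": 1.0, "dy": -3.9, "dz": 0.2, "wx": 0, "wy": 0, "wz": 0, "grip": 1}, {"dx": 1.8, "dy": -5.0, "dz": 0.2, "wx": 0, "wy": 0, "wz": 0, "grip": 1}, {"dx": 2.9, "dy": -5.8, "dz": 0.2, "wx": 0, "wy": 0, "wz": 0, "grip": 1}, {"dx": 4.1, "dy": -6.5, "dz": 0.2, "wx": 0, "wy": 0, "wz": 0, "grip": 1}, {"dx": 5.4, "dy": -6.8, "dz": 0.2, "wx": 0, "wy": 0, "wz": 0, "grip": 1}, {"dx": 6.7, "dy": -6.9, "dz": 0.2, "wx": 0, "wy": 0, "wz": 0, "grip": 1}, {"dx": 8.1, "dy": -6.7, "dz": 0.2, "wx": 0, "wy": 0, "wz": 0, "grip": 1}, {"dx": 9.3, "dy": -6.2, "dz": 0.1, "wx": 0, "wy": 0, "wz": 0, "grip": 1}, {"dx": 10.5, "dy": -5.5, "dz": 0.1, "wx": 0, "wy": 0, "wz": 0, "grip": 1}, {"dx": 11.5, "dy": -4.6, "dz": 0.1, "wx": 0, "wy": 0, "wz": 0, "grip": 1}]
```

U = −733°, going to −877°.

>>> servo_tool --increments '[{"dx": 0, "dy": -1.4, "dz": 0, "wx": 0, "wy": 0, "wz": 0, "grip": 1}, {"dx": 0.4, "dy": -2.7, "dz": 0, "wx": 0, "wy": 0, "wz": 0, "grip": 1}, {"dx": 1.0, "dy": -3.9, "dz": 0.1, "wx": 0, "wy": 0, "wz": 0, "grip": 1}, {"dx": 1.8, "dy": -5.0, "dz": 0.1, "wx": 0, "wy": 0, "wz": 0, "grip": 1}, {"dx": 2.9, "dy": -5.8, "dz": 0.1, "wx": 0, "wy": 0, "wz": 0, "grip": 1}, {"dx": 4.1, "dy": -6.5, "dz": 0.1, "wx": 0, "wy": 0, "wz": 0, "grip": 1}, {"dx": 5.4, "dy": -6.8, "dz": 0.1, "wx": 0, "wy": 0, "wz": 0, "grip": 1}, {"dx": 6.7, "dy": -6.9, "dz": 0.1, "wx": 0, "wy": 0, "wz": 0, "grip": 1}, {"dx": 8.1, "dy": -6.7, "dz": 0.1, "wx": 0, "wy": 0, "wz": 0, "grip": 1}, {"dx": 9.3, "dy": -6.2, "dz": 0, "wx": 0, "wy": 0, "wz": 0, "grip": 1}, {"dx": 10.5, "dy": -5.5, "dz": 0, "wx": 0, "wy": 0, "wz": 0, "grip": 1}, {"dx": 11.5, "dy": -4.6, "dz": 0, "wx": 0, "wy": 0, "wz": 0, "grip": 1}]'

```text
time: 15.05
tcp_pos: [0.4678, -0.112, 0.0609]
ee_rot: [0.467, 3.101, -0.016]
contact_force: [13.9, 2.7, -0.1]
grip_width: 0.0254
```

```bash
python3 arc.py -12 12
```

```text
t 15.05 ang -157.2 r 0.0659 F [13.9  2.7 -0.1]
[{"dx": 0.7, "dy": 1.2, "dz": 0.1, "wx": 0, "wy": 0, "wz": 0, "grip": 1}, {"dx": 1.2, "dy": 2.5, "dz": 0.1, "wx": 0, "wy": 0, "wz": 0, "grip": 1}, {"dx": 1.4, "dy": 3.8, "dz": 0.1, "wx": 0, "wy": 0, "wz": 0, "grip": 1}, {"dx": 1.4, "dy": 5.1, "dz": 0.1, "wx": 0, "wy": 0, "wz": 0, "grip": 1}, {"dx": 1.1, "dy": 6.5, "dz": 0.1, "wx": 0, "wy": 0, "wz": 0, "grip": 1}, {"dx": 0.5, "dy": 7.7, "dz": 0.1, "wx": 0, "wy": 0, "wz": 0, "grip": 1}, {"dx": -0.4, "dy": 8.8, "dz": 0.1, "wx": 0, "wy": 0, "wz": 0, "grip": 1}, {"dx": -1.4, "dy": 9.6, "dz": 0.1, "wx": 0, "wy": 0, "wz": 0, "grip": 1}, {"dx": -2.6, "dy": 10.3, "dz": 0.1, "wx": 0, "wy": 0, "wz": 0, "grip": 1}, {"dx": -3.9, "dy": 10.6, "dz": 0.1, "wx": 0, "wy": 0, "wz": 0, "grip": 1}, {"dx": -5.3, "dy": 10.7, "dz": 0.1, "wx": 0, "wy": 0, "wz": 0, "grip": 1}, {"dx": -6.6, "dy": 10.5, "dz": 0.1, "wx": 0, "wy": 0, "wz": 0, "grip": 1}]
```

U = −877°, going to −1021° and passing the pointer for the second time at −927°.

>>> servo_tool --increments '[{"dx": 0.7, "dy": 1.2, "dz": 0, "wx": 0, "wy": 0, "wz": 0, "grip": 1}, {"dx": 1.2, "dy": 2.5, "dz": 0, "wx": 0, "wy": 0, "wz": 0, "grip": 1}, {"dx": 1.4, "dy": 3.8, "dz": 0, "wx": 0, "wy": 0, "wz": 0, "grip": 1}, {"dx": 1.4, "dy": 5.1, "dz": 0, "wx": 0, "wy": 0, "wz": 0, "grip": 1}, {"dx": 1.1, "dy": 6.5, "dz": 0, "wx": 0, "wy": 0, "wz": 0, "grip": 1}, {"dx": 0.5, "dy": 7.7, "dz": 0, "wx": 0, "wy": 0, "wz": 0, "grip": 1}, {"dx": -0.4, "dy": 8.8, "dz": 0, "wx": 0, "wy": 0, "wz": 0, "grip": 1}, {"dx": -1.4, "dy": 9.6, "dz": 0, "wx": 0, "wy": 0, "wz": 0, "grip": 1}, {"dx": -2.6, "dy": 10.3, "dz": 0, "wx": 0, "wy": 0, "wz": 0, "grip": 1}, {"dx": -3.9, "dy": 10.6, "dz": 0, "wx": 0, "wy": 0, "wz": 0, "grip": 1}, {"dx": -5.3, "dy": 10.7, "dz": 0, "wx": 0, "wy": 0, "wz": 0, "grip": 1}, {"dx": -6.6, "dy": 10.5, "dz": 0, "wx": 0, "wy": 0, "wz": 0, "grip": 1}]'

```text
time: 16.05
tcp_pos: [0.5614, -0.0313, 0.0608]
ee_rot: [0.466, 3.102, -0.017]
contact_force: [-3.3, 1.2, 10.2]
grip_width: 0.0256
```

```bash
python3 arc.py -12 12
```

```text
t 16.05 ang 59.3 r 0.0643 F [-3.3  1.2 10.2]
[{"dx": -1.3, "dy": -0.4, "dz": 0.1, "wx": 0, "wy": 0, "wz": 0, "grip": 1}, {"dx": -2.5, "dy": -1.1, "dz": 0.1, "wx": 0, "wy": 0, "wz": 0, "grip": 1}, {"dx": -3.4, "dy": -2.0, "dz": 0.2, "wx": 0, "wy": 0, "wz": 0, "grip": 1}, {"dx": -4.2, "dy": -3.2, "dz": 0.2, "wx": 0, "wy": 0, "wz": 0, "grip": 1}, {"dx": -4.7, "dy": -4.4, "dz": 0.2, "wx": 0, "wy": 0, "wz": 0, "grip": 1}, {"dx": -5.0, "dy": -5.8, "dz": 0.2, "wx": 0, "wy": 0, "wz": 0, "grip": 1}, {"dx": -4.9, "dy": -7.1, "dz": 0.2, "wx": 0, "wy": 0, "wz": 0, "grip": 1}, {"dx": -4.6, "dy": -8.4, "dz": 0.2, "wx": 0, "wy": 0, "wz": 0, "grip": 1}, {"dx": -4.0, "dy": -9.7, "dz": 0.2, "wx": 0, "wy": 0, "wz": 0, "grip": 1}, {"dx": -3.2, "dy": -10.7, "dz": 0.3, "wx": 0, "wy": 0, "wz": 0, "grip": 1}, {"dx": -2.1, "dy": -11.6, "dz": 0.3, "wx": 0, "wy": 0, "wz": 0, "grip": 1}, {"dx": -1.0, "dy": -12.3, "dz": 0.3, "wx": 0, "wy": 0, "wz": 0, "grip": 1}]
```

U = −1021°, going to −1165°.

>>> servo_tool --increments '[{"dx": -1.3, "dy": -0.4, "dz": 0, "wx": 0, "wy": 0, "wz": 0, "grip": 1}, {"dx": -2.5, "dy": -1.1, "dz": 0, "wx": 0, "wy": 0, "wz": 0, "grip": 1}, {"dx": -3.4, "dy": -2.0, "dz": 0.1, "wx": 0, "wy": 0, "wz": 0, "grip": 1}, {"dx": -4.2, "dy": -3.2, "dz": 0.1, "wx": 0, "wy": 0, "wz": 0, "grip": 1}, {"dx": -4.7, "dy": -4.4, "dz": 0.1, "wx": 0, "wy": 0, "wz": 0, "grip": 1}, {"dx": -5.0, "dy": -5.8, "dz": 0.1, "wx": 0, "wy": 0, "wz": 0, "grip": 1}, {"dx": -4.9, "dy": -7.1, "dz": 0.1, "wx": 0, "wy": 0, "wz": 0, "grip": 1}, {"dx": -4.6, "dy": -8.4, "dz": 0.1, "wx": 0, "wy": 0, "wz": 0, "grip": 1}, {"dx": -4.0, "dy": -9.7, "dz": 0.1, "wx": 0, "wy": 0, "wz": 0, "grip": 1}, {"dx": -3.2, "dy": -10.7, "dz": 0.1, "wx": 0, "wy": 0, "wz": 0, "grip": 1}, {"dx": -2.1, "dy": -11.6, "dz": 0.1, "wx": 0, "wy": 0, "wz": 0, "grip": 1}, {"dx": -1.0, "dy": -12.3, "dz": 0.1, "wx": 0, "wy": 0, "wz": 0, "grip": 1}]'

```text
time: 17.05
tcp_pos: [0.5333, -0.1523, 0.0608]
ee_rot: [0.467, 3.102, -0.016]
contact_force: [3.0, 9.6, 5.7]
grip_width: 0.0254
```

```bash
python3 arc.py -10 12
```

```text
t 17.05 ang -85.9 r 0.066 F [3.  9.6 5.7]
[{"dx": 1.1, "dy": -0.2, "dz": 0.1, "wx": 0, "wy": 0, "wz": 0, "grip": 1}, {"dx": 2.2, "dy": -0.3, "dz": 0.1, "wx": 0, "wy": 0, "wz": 0, "grip": 1}, {"dx": 3.4, "dy": -0.3, "dz": 0.1, "wx": 0, "wy": 0, "wz": 0, "grip": 1}, {"dx": 4.5, "dy": 0.0, "dz": 0.1, "wx": 0, "wy": 0, "wz": 0, "grip": 1}, {"dx": 5.5, "dy": 0.5, "dz": 0.1, "wx": 0, "wy": 0, "wz": 0, "grip": 1}, {"dx": 6.5, "dy": 1.1, "dz": 0.1, "wx": 0, "wy": 0, "wz": 0, "grip": 1}, {"dx": 7.3, "dy": 1.9, "dz": 0.1, "wx": 0, "wy": 0, "wz": 0, "grip": 1}, {"dx": 8.0, "dy": 2.8, "dz": 0.1, "wx": 0, "wy": 0, "wz": 0, "grip": 1}, {"dx": 8.4, "dy": 3.8, "dz": 0.1, "wx": 0, "wy": 0, "wz": 0, "grip": 1}, {"dx": 8.8, "dy": 4.9, "dz": 0.0, "wx": 0, "wy": 0, "wz": 0, "grip": 1}, {"dx": 8.9, "dy": 6.0, "dz": 0.0, "wx": 0, "wy": 0, "wz": 0, "grip": 1}, {"dx": 8.8, "dy": 7.1, "dz": 0.0, "wx": 0, "wy": 0, "wz": 0, "grip": 1}]
```

>>> servo_tool --increments '[{"dx": 1.1, "dy": -0.2, "dz": 0, "wx": 0, "wy": 0, "wz": 0, "grip": 1}, {"dx": 2.2, "dy": -0.3, "dz": 0, "wx": 0, "wy": 0, "wz": 0, "grip": 1}, {"dx": 3.4, "dy": -0.3, "dz": 0, "wx": 0, "wy": 0, "wz": 0, "grip": 1}, {"dx": 4.5, "dy": 0, "dz": 0, "wx": 0, "wy": 0, "wz": 0, "grip": 1}, {"dx": 5.5, "dy": 0.5, "dz": 0, "wx": 0, "wy": 0, "wz": 0, "grip": 1}, {"dx": 6.5, "dy": 1.1, "dz": 0, "wx": 0, "wy": 0, "wz": 0, "grip": 1}, {"dx": 7.3, "dy": 1.9, "dz": 0, "wx": 0, "wy": 0, "wz": 0, "grip": 1}, {"dx": 8.0, "dy": 2.8, "dz": 0, "wx": 0, "wy": 0, "wz": 0, "grip": 1}, {"dx": 8.4, "dy": 3.8, "dz": 0, "wx": 0, "wy": 0, "wz": 0, "grip": 1}, {"dx": 8.7, "dy": 4.9, "dz": 0, "wx": 0, "wy": 0, "wz": 0, "grip": 1}, {"dx": 8.8, "dy": 5.9, "dz": 0, "wx": 0, "wy": 0, "wz": 0, "grip": 1}, {"dx": 8.8, "dy": 6.8, "dz": 0, "wx": 0, "wy": 0, "wz": 0, "grip": 1}]'

```text
time: 18.05
tcp_pos: [0.4683, -0.0622, 0.0607]
ee_rot: [0.468, 3.102, -0.02]
contact_force: [-1.4, -2.6, 12.9]
grip_width: 0.0261
```

```bash
python3 arc.py -1 2
```

```text
t 18.05 ang 158.0 r 0.065 F [-1.4 -2.6 12.9]
[{"dx": -0.0, "dy": 0.1, "dz": 0.1, "wx": 0, "wy": 0, "wz": 0, "grip": 1}, {"dx": -0.0, "dy": 0.2, "dz": 0.1, "wx": 0, "wy": 0, "wz": 0, "grip": 1}]
```

>>> servo_tool --increments '[{"dx": -0.1, "dy": 0.2, "dz": 0, "wx": 0, "wy": 0, "wz": 0, "grip": 1}, {"dx": -0.1, "dy": 0.4, "dz": 0, "wx": 0, "wy": 0, "wz": 0, "grip": 1}, {"dx": -0.1, "dy": 0.4, "dz": 0, "wx": 0, "wy": 0, "wz": 0, "grip": 1}, {"dx": -0.1, "dy": 0.4, "dz": 0, "wx": 0, "wy": 0, "wz": 0, "grip": 1}, {"dx": -0.1, "dy": 0.4, "dz": 0, "wx": 0, "wy": 0, "wz": 0, "grip": 1}]'

```text
time: 18.47
tcp_pos: [0.4697, -0.0592, 0.0608]
ee_rot: [0.469, 3.102, -0.021]
contact_force: [-1.9, -0.3, 7.6]
grip_width: 0.0253
```

```bash
python3 arc.py -1 2
```

```text
t 18.47 ang 155.1 r 0.065 F [-1.9 -0.3  7.6]
[{"dx": -0.0, "dy": 0.1, "dz": 0.1, "wx": 0, "wy": 0, "wz": 0, "grip": 1}, {"dx": -0.0, "dy": 0.2, "dz": 0.1, "wx": 0, "wy": 0, "wz": 0, "grip": 1}]
```

>>> servo_tool --increments '[{"dx": 0, "dy": 0, "dz": 0, "wx": 0, "wy": 0, "wz": 0, "grip": 0.8}, {"dx": 0, "dy": 0, "dz": 0, "wx": 0, "wy": 0, "wz": 0, "grip": 0.5}, {"dx": 0, "dy": 0, "dz": 0, "wx": 0, "wy": 0, "wz": 0, "grip": 0.2}, {"dx": 0, "dy": 0, "dz": 0, "wx": 0, "wy": 0, "wz": 0, "grip": 0.2}, {"dx": 0, "dy": 0, "dz": -2, "wx": 0, "wy": 0, "wz": 0, "grip": 0}, {"dx": 0, "dy": 0, "dz": -5, "wx": 0, "wy": 0, "wz": 0, "grip": 0}, {"dx": 0, "dy": 0, "dz": -9, "wx": 0, "wy": 0, "wz": 0, "grip": 0}, {"dx": 0, "dy": 0, "dz": -13, "wx": 0, "wy": 0, "wz": 0, "grip": 0}, {"dx": 0, "dy": 4, "dz": -14, "wx": 0, "wy": 0, "wz": 0, "grip": 0}, {"dx": 0, "dy": 8, "dz": -14, "wx": 0, "wy": 0, "wz": 0, "grip": 0}, {"dx": 0, "dy": 12, "dz": -14, "wx": 0, "wy": 0, "wz": 0, "grip": 0}, {"dx": 0, "dy": 16, "dz": -14, "wx": 0, "wy": 0, "wz": 0, "grip": 0}]'

```text
time: 19.47
tcp_pos: [0.5168, 0.0969, 0.1988]
ee_rot: [0.47, 3.102, -0.022]
contact_force: [1.4, -0.4, -0.7]
grip_width: 0.0855
```

>>> servo_tool --increments '[{"dx": 0, "dy": 4, "dz": 0, "wx": 0, "wy": 0, "wz": 0, "grip": 0}, {"dx": 0, "dy": 8, "dz": 0, "wx": 0, "wy": 0, "wz": 0, "grip": 0}, {"dx": 0, "dy": 12, "dz": 0, "wx": 0, "wy": 0, "wz": 0, "grip": 0}, {"dx": 0, "dy": 16, "dz": 0, "wx": 0, "wy": 0, "wz": 0, "grip": 0}, {"dx": 0, "dy": 16, "dz": 0, "wx": 0, "wy": 0, "wz": 0, "grip": 0}]'

```text
time: 19.88
tcp_pos: [0.5639, 0.2548, 0.1939]
ee_rot: [0.464, 3.106, -0.022]
contact_force: [0.6, -0.5, -0.5]
grip_width: 0.085
```

```bash
python3 - <<'E'
from geo import *
for n in("top","scene"):
    im=optics.get_image(n);cv2.imwrite(f"pics/{n}3.png",im["pixels"])
    for l,z in(("knob_center",.076),("pointer",.02),("crank",0)):
        for m in models.mark_of(l,im)[:1]:
            print(n,l,round(m["p"],2),np.array(m["centre"])*[560,420],atz(im,m["centre"],z))
cv2.imwrite("pics/v3.png",cv2.resize(cv2.imread("pics/top3.png")[200:290,300:420],(800,600),interpolation=cv2.INTER_CUBIC))
print(monitor.get_obs()["time"])
E
```

```text
top knob_center 0.62 [345.128 254.898] [ 0.47598045 -0.06430008  0.076     ]
top pointer 0.58 [338.296 259.098] [ 0.46611602 -0.05421699  0.02      ]
top crank 0.68 [348.376 235.116] [ 0.53815482 -0.08925034  0.        ]
scene knob_center 0.47 [291.704 168.084] [ 0.457573   -0.07571489  0.076     ]
scene pointer 0.77 [290.808 188.706] [ 0.46867943 -0.05721842  0.02      ]
scene crank 0.65 [267.4   191.898] [ 0.52326049 -0.10056158  0.        ]
20.2833
```

View pics/v3.png

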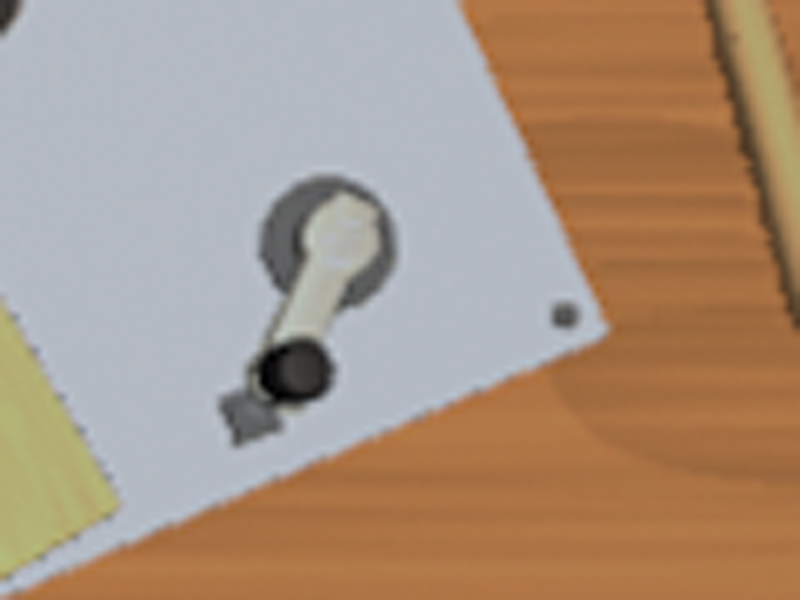

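The crop shows the arm from the boss at (342,235) to the knob at (297,370), and the arrow head at (250,412) beyond the knob. I'll now measure the misalignment with height taken into account.

```bash
cat > fit.py <<'E'
from h import *
import sys
from scipy.optimize import minimize
def hull(im,pts):
    return cv2.convexHull(np.float32([proj(im,p) for p in pts])).reshape(-1,2)
def rend(im,pts,S=8,ox=300,oy=200,w=120,h=90):
    m=np.zeros((h*S,w*S),np.uint8);q=hull(im,pts);cv2.fillConvexPoly(m,np.int32(np.round((q-[ox-.0,oy-.0])*S+S/2)),255)
    return cv2.resize(m,(w,h),interpolation=cv2.INTER_AREA)/255.
def knobpts(x,y):
    t=np.linspace(0,2*np.pi,24);return [[x+.0135*np.cos(a),y+.0135*np.sin(a),z] for a in t for z in(.046,.106)]
def fitknob(im,px,g):
    d=px[200:290,300:420].astype(float).max(2)
    ref=(d<70).astype(float)
    yx=proj(im,[*g,.076]);yy,xx=np.mgrid[200:290,300:420];ref*=np.hypot(xx-yx[0],yy-yx[1])<14
    s=minimize(lambda p:((rend(im,knobpts(*p))-ref)**2).sum(),g,method="Nelder-Mead",options=dict(initial_simplex=[g,[g[0]+.006,g[1]],[g[0],g[1]+.006]],xatol=1e-4))
    return s.x,s.fun,ref.sum()
E
python3 - <<'E'
from fit import *
im=optics.get_image("top");px=im["pixels"]
k1=fitknob(im,px,[.468,-.058]);print("knob now",k1)
p0=cv2.imread("pics/top0.png");k0=fitknob(im,p0,[.5505,-.15]);print("knob0",k0)
g=p0[200:290,300:420].astype(int)
# collar/pointer grey mask (dark grey, low saturation), in the first picture
s=g.max(2)-g.min(2);m=((g.max(2)<140)&(g.max(2)>60)&(s<25)).astype(np.uint8)
n,lab,st,ce=cv2.connectedComponentsWithStats(m);i=1+np.argmax(st[1:,4]);ys,xs=np.nonzero(lab==i)
P=np.array([atz(im,[(x+300)/560,(y+200)/420],.02) for x,y in zip(xs,ys)])[:,:2]
print(st[i])
for C in([.5345,-.087],[.5292,-.0863]):
    C=np.array(C);d=P-C;rr=np.hypot(*d.T);sel=(rr>.045)&(rr<.105);a=np.degrees(np.arctan2(d[sel,1],d[sel,0]))
    print("pointer mean ang",np.median(a),np.degrees(np.arctan2(*d[sel].mean(0)[::-1])),sel.sum(),rr.max())
    for k in(k0,k1):
        e=k[0]-C;print("  knob ang",np.degrees(np.arctan2(e[1],e[0])),np.hypot(*e))
q=P[(np.hypot(*(P-[.5345,-.087]).T)>.045)];v=cv2.fitLine(np.float32(q),cv2.DIST_L2,0,.01,.01).ravel();print("rib line",v,np.degrees(np.arctan2(v[1],v[0])))
n=P[(np.hypot(*(P-[.5345,-.087]).T)<.04)];c,r_=cv2.minEnclosingCircle(np.float32(n));print("collar",c,r_)
E
```

```text
knob now (array([ 0.47401318, -0.05898657]), np.float64(24.8157785467128), np.float64(82.0))
knob0 (array([ 0.5468673 , -0.14873625]), np.float64(30.677739331026526), np.float64(91.0))
[ 33  26  44  41 351]
pointer mean ang 153.20357026233597 164.75144484199674 112 0.09815037468476973
  knob ang -78.67217339267101 0.0629628042409574
  knob ang 155.1495987274577 0.06665888607224428
pointer mean ang 151.40876675525078 165.2871048243788 109 0.09309073687036314
  knob ang -74.2003181333035 0.06488774062318454
  knob ang 153.6679643394227 0.06157603462109322
rib line [ 0.6055718  -0.7957907   0.47886872 -0.07183468] -52.729996
collar (0.5283067226409912, -0.08996434509754181) 0.03630559891462326
```

```bash
python3 - <<'E'
from fit import *
out=[]
for n,x0,y0 in(("top",315,215),("scene",255,155)):
    im=optics.get_image(n);g=im["pixels"];S=10
    b=cv2.resize(g[y0:y0+50,x0:x0+40],(400,500),interpolation=cv2.INTER_CUBIC)
    C=np.array([.5345,-.087])
    pt=lambda r_,s,t,z:tuple(np.int32(np.round((proj(im,[C[0]+r_*np.cos(t)-s*np.sin(t),C[1]+r_*np.sin(t)+s*np.cos(t),z])-[x0-.5,y0-.5])*S)))
    t=np.radians(154.5)
    for s in(-.011,.011): cv2.line(b,pt(0,s,t,.045),pt(.078,s,t,.045),(0,0,255),1)
    for s in(-.004,.004): cv2.line(b,pt(.02,s,t,.02),pt(.099,s,t,.02),(0,255,0),1)
    cv2.line(b,pt(.065,0,t,.046),pt(.065,0,t,.106),(255,255,0),1)
    out.append(b)
cv2.imwrite("pics/v4.png",np.hstack(out))
E
```

```text
(no output)
```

View pics/v4.png

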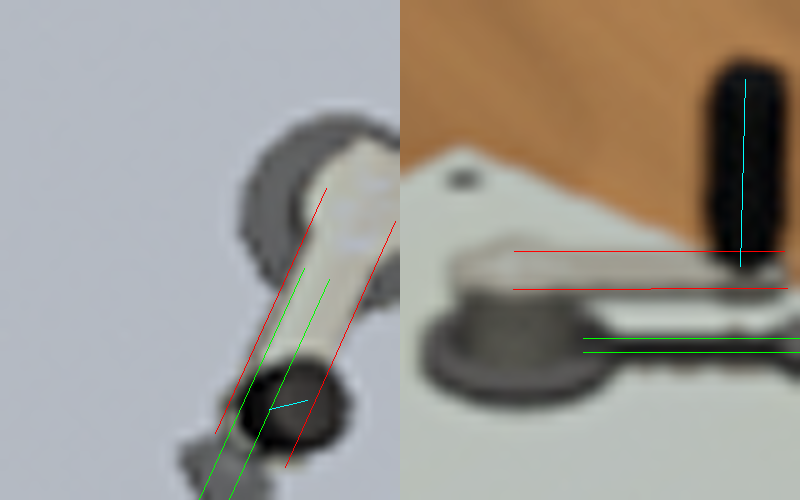

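```bash
python3 - <<'E'
from fit import *
im=optics.get_image("top");C=np.array([.5345,-.087]);t=np.radians(154.5)
u=np.array([np.cos(t),np.sin(t)]);n=np.array([-u[1],u[0]])
def prof(px,z,r_,w):  # brightness profile across the arm/rib at radius r_
    s=np.arange(-w,w+1e-9,.0005);q=np.float32([proj(im,[*(C+r_*u+k*n),z]) for k in s])
    g=cv2.cvtColor(px,cv2.COLOR_BGR2LAB).astype(np.float32)
    v=np.stack([cv2.remap(g[...,i],q[:,:1].copy(),q[:,1:].copy(),cv2.INTER_LINEAR).ravel() for i in range(3)],1);return s,v
p0=cv2.imread("pics/top0.png");p1=im["pixels"]
for r_ in(.05,.055,.06,.065,.07,.075,.08,.085,.09):
    s,v=prof(p0,.02,r_,.012 if r_<.075 else .02);L=v[:,0];w=np.clip((L.max()-L)-.25*np.ptp(L),0,None);print("rib",r_,round(1e3*(w*s).sum()/w.sum(),2),"mm",round(np.ptp(L)))
for r_ in(.028,.032,.036,.04,.044,.048):
    s,v=prof(p1,.045,r_,.018);b=v[:,2];w=np.clip(b-b.min()-.4*np.ptp(b),0,None);print("arm",r_,round(1e3*(w*s).sum()/w.sum(),2),"mm",round(float(np.ptp(b))), round(1e3*s[w>0].min(),1),round(1e3*s[w>0].max(),1))
E
```

```text
rib 0.05 -0.06 mm 86
rib 0.055 0.23 mm 86
rib 0.06 -0.19 mm 98
rib 0.065 -0.41 mm 89
rib 0.07 -0.53 mm 80
rib 0.075 0.33 mm 79
rib 0.08 -0.14 mm 85
rib 0.085 -0.18 mm 90
rib 0.09 -1.28 mm 98
arm 0.028 0.87 mm 11 -13.5 13.0
arm 0.032 0.15 mm 11 -11.5 11.5
arm 0.036 0.26 mm 11 -11.5 11.5
arm 0.04 0.32 mm 11 -11.0 11.0
arm 0.044 0.37 mm 11 -11.5 11.0
arm 0.048 -0.73 mm 9 -11.0 12.0
```

The arm and the rib agree within about 1°, and the robot is clear of everything. Handing in.

```bash
python3 -c "
from h import *
o=monitor.get_obs();print(o['time'],o['contact_force'],abs(o['dq']).max());print(r.finish_job())"
```

```text
20.4833 [ 0.18562487 -0.4762166   0.71758479] 0.0062518647929723425
the job is handed in; nothing more can be done
None
```

I set the cutter height and handed the job in at 20.5 s. The crank is three full turns clockwise past nought, and its arm lies over the pointer.

- **Bottom stop:** I wound the crank anticlockwise until the force jumped to about 69 N, with the arm at about 23–25°. That is inside the range the task allows. The knob slid about 8 mm along the pads there, so I regripped it before winding back.
- **Winding up:** From the stop I went clockwise. The first pass over the pointer came after about 230° and counted as nought. I then wound 1080° more, counting the angle from the measured tool position.
- **Last checks:** The top camera puts the arm at about 154.9° and the pointer rib at about 154.4°, so they agree to within about 1°. The tool position gave 155.1°. The knob-silhouette fit was noisier and put the arm about 1–2° short of the pointer, still over the rib.
- **Networks:** Their raw positions differed from these by up to about 2 cm, so I used them only for coarse finding.
- **Clear of everything:** The gripper is open and well away, with contact force near zero. I did not touch the jar, hammer or offcut during the job, though I did not re-measure where they lie at the end.

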